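# Click the gauge's stop into the marked notch and square the note pad up to it

## Task

Without lifting anything, push the stop of the sheet gauge by itself along its rail until it clicks into the notch beside the tall upright pointer tab, and do not run it past that notch. Then push the note pad along the channel until it lies flat and square against the stop, leaving the stop in its notch. Leave the glue stick, the staple box and the black bulldog clip beside the gauge where they are.

Things in the scene. Friction and masses are not known exactly. Their poses are not given: they have to be found in the camera images.
- gauge: fixed sheet gauge on the worktop: grey base plate 124 x 360 mm (x, y), 6 mm thick; origin at the centre of its underside, z up. 'Gauge x, y' below mean this frame; heights are above the worktop. Along y run an open channel (on the -x side, toward the robot), a rail, and behind it a ledge with markers. The rail's two black end blocks are 26 mm high.
- channel (a point): middle of the channel floor, at gauge x = -26 mm, y = 0, 6 mm high. The channel is 60 mm wide (gauge x from -56 to +4 mm), 360 mm long and open at both ends; its +x side is the rail, its -x side a lip 13 mm high.
- notch_row (a point): middle of the middle notch, in the plane of the rail's top, 22 mm high, at gauge x = +14, y = +85 mm. The aluminium rail is 20 mm wide (gauge x from +4 to +24 mm) with three V notches across its top at gauge y = +35, +85 and +135 mm, each 14 mm wide and 6 mm deep.
- stop (a joint): travel of the stop along gauge +y, 0 to 0.20 m; at 0 its middle is at gauge y = -45 mm. Starts at 0.005 to 0.03, short of all notches. It slides with 1 to 2 N. Its sprung plunger drops into each notch it comes to: within about 5 mm of a notch's middle it snaps to the middle by itself and the push falls away; about 8 N pushes it out again, as is needed to go on to a farther notch.
- stop_saddle (a point): top middle of the stop's black saddle, 34 mm high, at gauge x = +17 mm, in the stop's middle plane (as the plunger). The saddle rides on the rail: 32 mm along y, gauge x from +6 to +30 mm; a round plunger cap on it reaches 45 mm.
- stop_face (a point): middle of the face of the stop's steel plate that looks to gauge -y (to the note pad), 30 mm high, at gauge x = -26 mm, 4 mm from the stop's middle plane. The plate stands across the channel: 8 mm thick (y), gauge x from -53 to +7 mm, from 8 to 52 mm high. Push the stop here. Moves with the stop.
- pointer: marker of the wanted notch: upright steel tab 10 mm wide (y), 4 mm thick, 37 mm tall, on the ledge behind the rail at gauge x = +45 mm, beside one of the three notches (same gauge y; which one changes). Origin in the middle of its underside, 6 mm high; axes as the gauge's. The other two notches have a low round stud there, 10 mm across, 5 mm high.
- note_pad: loose yellow block of sticky notes, 50 x 50 mm, solid body 18 mm high (loose top leaf to 24 mm), about 30 g, lying in the channel at the gauge's -y end with its sides roughly along the gauge's; origin at the centre of its underside.
- glue_stick: bystander: glue stick 30 mm across, 96 mm tall, standing beyond the gauge's +y end; origin at the centre of its underside.
- staple_box: bystander: flat card box 42 x 68 x 19 mm, beyond the gauge's +y end; origin at the centre of its underside.
- paper_clip: bystander: loose black bulldog clip, 34 x 32 x 14 mm, lying beyond the gauge's -y end, its middle 80 to 110 mm past the plate's edge; origin in the middle of its underside.
Things that resemble listed ones, but are neither listed nor needed, are in the scene too. Several things have the shape of the note_pad; the one meant has the colours described above.

How it is judged:
By the outcome, as a careful person would: the job done as asked, in the order asked, and still so for the second after the job is handed in, with the robot touching nothing.
It also fails if it takes over 64 s, if anything falls off the work surface, if the arm or the gripper's body presses on something with over 40 N, if the wrist force passes 120 N, or if a joint passes its speed limit or range.

## Robot

A 6-joint arm with a two-finger parallel gripper is mounted at the origin on a cart in front of the work surface, level with it; the furniture and walls round the work are solid. World frame = base frame: x ahead of the robot, y to its left, z up, the work surface at z = 0. Lengths are in mm, angles in rad, forces in N, time in s.
With the tool pointing down it reaches from about 350 to 775 mm from the base axis. Payload 7.3 kg.
Tool frame: the origin (TCP) lies on the centre line of the jaws, within the pads' length; the fingertips stand finger_overhang ahead of it and the grasp point (between the pads) lies 8 mm behind it (finger_overhang is the distance from the TCP to the fingertips, in mm); z points along the fingers, y is the line along which they close (so a half turn about z gives the same grasp; the last joint's range is limited). The gripper opens to 92 mm and grips with 3 to 60 N. Pads are 19 mm wide; open, the fingers measure 130 mm over their backs; the gripper's body (75 mm by 190 mm) begins 47 mm behind the grasp point.
Start: joints at [-1.387, 0.342, 1.524, -0, 1.275, -0.146], TCP at [170.046, -496.717, 237.741] pointing down, gripper open.
Joint ranges: [-2.53, 2.53], [-0.77, 2.02], [0.04, 2.7], [-1, 4.14], [0.28, 2.66], [-3.11, 3.11]. Speed limits (rad/s): [2.57, 2.57, 3.14, 3.14, 3.14, 3.14].

## Interface

Orientations are given as [roll, pitch, yaw] about the fixed x, y, z axes, in that order (R = Rz(yaw) Ry(pitch) Rx(roll)).
In Python, from plant import get_obs, capture, close_job, finger_overhang gives the robot as it stands.
- The arm moves only by the shell command python3 -m inch 'ROWS'. ROWS is JSON, one flat list of numbers, 7 for each row, row after row: the turn, a rotation vector about the tool's x, y, z scaled (see below), then the shift along the tool's x, y, z scaled (see below), then the closure, from -1 (fully open) to 1 (shut). In form: [ax, ay, az, tx, ty, tz, gripper, ax, ay, az, tx, ty, tz, gripper, ...]. A call has 1 to 10 rows; each row shifts and turns the commanded pose from where the row before left it, along the tool's axes as they then stand; what a row does not reach is not made up. The controller multiplies each number of a shift by 0.8 m and each number of a turn by 1.5 rad. A row lasts 1/12 s, in which the tool goes at most 41.7 mm and 7.16 degrees, less where a joint would pass 70% of its speed; a pose out of reach is approached as far as the arm can. A call with a number of a shift or a turn outside -1 to 1 is refused whole. A call with a gripper value outside its range is refused whole. The fingers move at their own pace and stop on an object; the grip force is fixed at half the most. Time passes only in rows, so rows that do not move let the fingers close. It gives the time, the measured TCP pose, the force, the opening and the grip force at its end, in the units of the state.
- get_obs(): the state, without advancing time (a new reading comes with each control period).
- capture(name): name is "scene" or "top"; returns a dict with "image" (480x640x3 uint8, red, green, blue), "mtx" (3x3 intrinsics, pixels), "pose" (4x4, takes a point from camera to world coordinates). Camera axes: x right, y up, looking along -z (the intrinsics and any distortion apply to the point x, -y, -z); pixel columns grow to the right and rows downward; lengths in mm; the calibration is good to about 2 mm. A picture is of the moment at which its call begins. There is no depth.
- close_job(): hands the job in; it is judged then, once.
The state is a dict: "time": time; "joint_positions": joint angles; "dq": joint speeds; "tau": joint torques, N m; "tool_pos": TCP position; "tcp_rot": TCP orientation; "contact_force": force on the tool from outside, world axes, zero at the start; "moment": the same for the moment, N m; "grip_width": finger opening in mm; "finger_force": force on a finger pad.
Only numpy, scipy, OpenCV 4.12 (cv2) and the standard library are available. Lean on these libraries where they do the work, as an engineer would, in place of code of your own. Each camera call takes 0.05 s, during which the arm holds its last target. There are 200 camera calls.

## Working session

There is one attempt and no reset: what is moved stays moved. The work goes in short steps, Python scripts to look and compute and a shell command to move; the robot and the scene stay as the last step left them, time stands still between calls to the robot, and variables do not carry over. Pictures are saved under pics/ and viewed, at most 10 in all, crops included, and the job is handed in when it is done.

```bash
mkdir -p pics; ls; python3 - <<'E'
from plant import *
import cv2,numpy as np
o=get_obs();print(o,finger_overhang)
for n in("scene","top"):
    c=capture(n);cv2.imwrite(f"pics/{n}0.png",c["image"][:,:,::-1]);print(n,c["mtx"].tolist(),np.round(c["pose"],4).tolist(),[k for k in c])
E
```

```text
pics
{'time': 0.0, 'joint_positions': array([-1.38696873e+00,  3.42727037e-01,  1.52503551e+00,  1.96545410e-05,
        1.27537711e+00, -1.45995863e-01]), 'dq': array([ 1.98609019e-03, -2.32575149e-05,  6.00441501e-04, -1.06192268e-03,
        2.23822761e-04,  3.70944443e-04]), 'tau': array([ 6.68747853e-04, -4.31236446e+01, -2.44218725e+01,  7.16781802e-02,
        5.58944349e-02, -1.18532730e-04]), 'tool_pos': array([ 169.99115698, -496.30314878,  237.03625239]), 'tcp_rot': array([-3.14006484e+00, -2.43648832e-04,  3.29817535e-01]), 'contact_force': array([0.00283242, 0.523669  , 0.66292664]), 'moment': array([ 0.02900651,  0.0041589 , -0.00055992]), 'finger_force': 0.0, 'grip_width': 91.68694301046976} 11.0
scene [[500.4984638362206, 0.0, 314.22125146970984], [0.0, 500.4984638362206, 244.35563277084617], [0.0, 0.0, 1.0]] [[-0.9046, 0.2444, -0.3491, 92.4648], [-0.4261, -0.5294, 0.7336, 994.5071], [-0.0055, 0.8124, 0.583, 793.1545], [0.0, 0.0, 0.0, 1.0]] ['image', 'mtx', 'pose']
top [[450.8724921065806, 0.0, 317.28434294094455], [0.0, 450.8724921065806, 236.33072663939132], [0.0, 0.0, 1.0]] [[0.0194, 0.9946, -0.1018, 397.1048], [-0.9996, 0.0173, -0.0213, 58.6107], [-0.0194, 0.1022, 0.9946, 1091.9905], [0.0, 0.0, 0.0, 1.0]] ['image', 'mtx', 'pose']
```

View pics/top0.png

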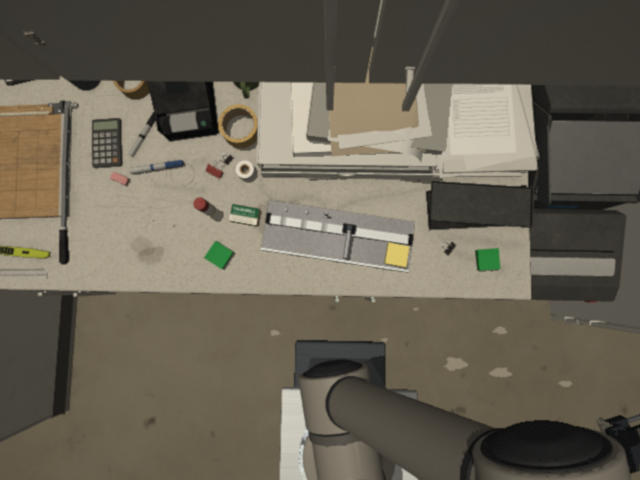

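View pics/scene0.png

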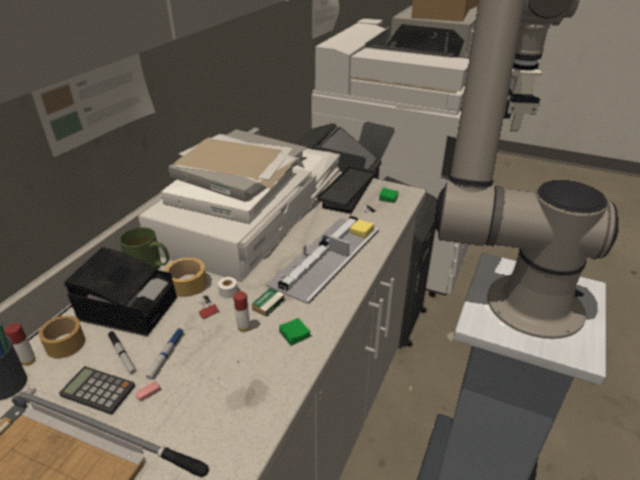

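The top view shows the gauge from about (262,230) to (412,240), the stop at (348,240) and the yellow pad at (397,254). The pad is at the right (-y) end. I'll enlarge both views.

```bash
python3 - <<'E'
import cv2,numpy as np
a=cv2.imread("pics/top0.png")[190:285,250:420];b=cv2.imread("pics/scene0.png")[200:310,260:390]
a=cv2.resize(a,None,fx=4.7,fy=4.7,interpolation=2);cv2.imwrite("pics/a.png",a)
b=cv2.resize(b,None,fx=5,fy=5,interpolation=2);cv2.imwrite("pics/b.png",b)
E
```

```text
(no output)
```

View pics/a.png

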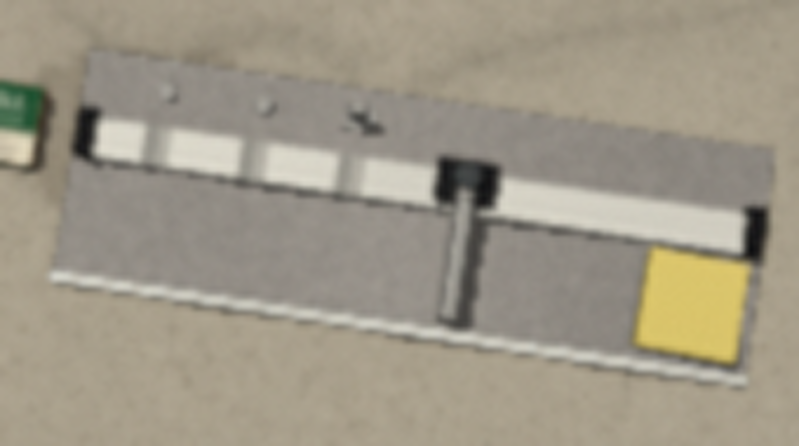

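View pics/b.png

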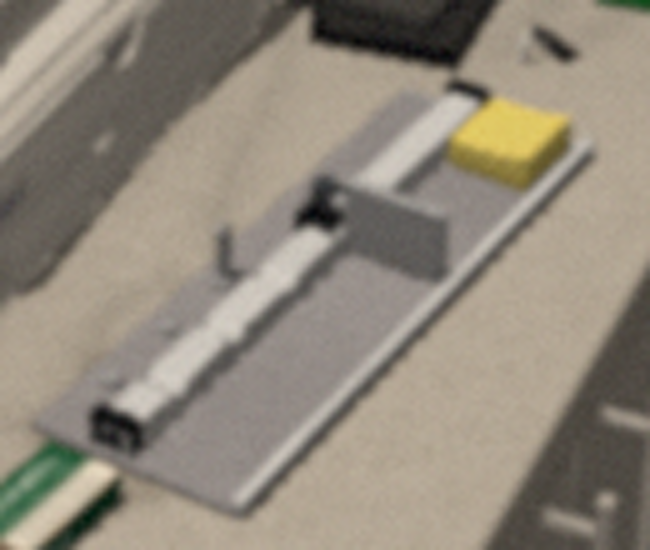

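Both views show the upright tab beside the notch nearest the stop, at crop a (362,118), so the target is y=+35. The studs are at (169,92) and (265,105). The saddle is at (467,183) and the pad corners run (648,247) to (738,360).

```bash
cat > h.py <<'E'
import numpy as np,cv2
from scipy.optimize import least_squares
from scipy.spatial.transform import Rotation as R
from plant import *
def proj(c,P):
    T=np.linalg.inv(c["pose"]);p=(T[:3,:3]@np.atleast_2d(P).T+T[:3,3:]).T*[1,-1,-1]
    q=p@c["mtx"].T;return q[:,:2]/q[:,2:]
def onplane(c,uv,z):
    d=np.linalg.inv(c["mtx"])@[*uv,1]*[1,-1,-1];d=c["pose"][:3,:3]@d;o=c["pose"][:3,3]
    return o+d*(z-o[2])/d[2]
def gw(g,P):
    P=np.atleast_2d(np.asarray(P,float)).copy();r=cv2.getRotationMatrix2D((0,0),-np.degrees(g[2]),1)[:,:2]
    P[:,:2]=P[:,:2]@r.T+g[:2];return P
def wg(g,p):
    d=np.array(p[:2])-g[:2];c,s=np.cos(g[2]),np.sin(g[2]);return np.array([c*d[0]+s*d[1],-s*d[0]+c*d[1]])
def tool_delta(target,o=None):
    "shift in tool axes, scaled"
    o=o or get_obs();return R.from_euler("xyz",o["tcp_rot"]).inv().apply(np.array(target)-o["tool_pos"])/800
E
python3 - <<'E'
from h import *
c=capture("top")
cr=np.array([[90,52],[774,148],[51,280],[745,384],[155,145],[253,157],[349,174],[169,92],[265,105]],float)
G=np.array([[62,180,6],[62,-180,6],[-62,180,13],[-62,-180,13],[14,135,20],[14,85,20],[14,35,20],[45,135,11],[45,85,11]])
uv=(cr+.5)/4.7-.5+[250,190]
s=least_squares(lambda g:(proj(c,gw(g,G))-uv).ravel(),[430,0,-.14],loss="soft_l1")
g=s.x;np.save("g.npy",g);print(g,np.round(s.fun.reshape(-1,2),2).tolist())
f=lambda x,y,z:wg(g,onplane(c,(np.array([x,y])+.5)/4.7-.5+[250,190],z)).round(1)
print("saddle",f(467,183,34),"plate top",f(467,190,52),f(452,322,52))
print("pad",[f(*p,24) for p in((650,247),(750,262),(738,362),(635,347))])
for P in ((300,-250,237),):print(tool_delta(P))
print(gw(g,[[-26,-85,0],[-26,-205,0]]))
E
```

```text
[511.76660846  32.84725398 -31.54554648] [[-0.39, -1.05], [0.6, -0.21], [-0.67, 0.23], [0.72, 0.32], [0.31, 0.28], [0.01, 0.73], [0.2, 0.14], [-0.33, -0.46], [-0.42, -0.26]]
saddle [ 16.7 -24.1] plate top [ 11. -24.] [-54.6 -25.9]
pad [array([  -0.8, -120.2]), array([  -0.9, -170.9]), array([ -51.7, -171.4]), array([ -51.8, -119.5])]
[ 0.25350226 -0.23879652  0.00057838]
[[ 474.99785129  -48.07899947    0.        ]
 [ 459.48697768 -167.07233037    0.        ]]
```

```bash
python3 -m inch '[0,0,0,0.032,-0.03,0,1, 0,0,0,0.032,-0.03,0,1, 0,0,0,0.032,-0.03,0,1, 0,0,0,0.032,-0.03,0,1, 0,0,0,0.032,-0.03,0,1, 0,0,0,0.032,-0.03,0,1, 0,0,0,0.032,-0.03,0,1, 0,0,0,0.032,-0.03,0,1]'
python3 -m inch '[0,0,-0.074,0,0,0,1, 0,0,-0.074,0,0,0,1, 0,0,-0.074,0,0,0,1, 0,0,-0.074,0,0,0,1, 0,0,-0.074,0,0,0,1, 0,0,-0.074,0,0,0,1, 0,0,-0.074,0,0,0,1, 0,0,-0.074,0,0,0,1, 0,0,-0.074,0,0,0,1, 0,0,-0.074,0,0,0,1]'
python3 - <<'E'
from h import *
g=np.load("g.npy");g[2]+=10*np.pi;np.save("g.npy",g)
o=get_obs();print(o["tcp_rot"],g[2]+np.pi/2);p=gw(g,[-26,-75,110])[0];print(p,tool_delta(p,o))
E
```

```text
time: 0.82
tool_pos: [301.9, -247.1, 237.7]
tcp_rot: [3.142, -0.0, 0.329]
contact_force: [-0.0, 0.4, 0.1]
grip_width: 42.6
finger_force: 0.0
time: 1.65
tool_pos: [301.5, -248.6, 237.6]
tcp_rot: [-3.141, -0.0, 1.445]
contact_force: [0.3, 0.4, 0.3]
grip_width: 0.2
finger_force: 0.0
[-3.14128335e+00 -2.39345134e-04  1.44530400e+00] 1.441176386988266
[476.29042409 -38.16288856 110.        ] [0.28826061 0.18389483 0.15947372]
```

```bash
python3 -m inch '[0,0,0,0.029,0.0184,0.016,1, 0,0,0,0.029,0.0184,0.016,1, 0,0,0,0.029,0.0184,0.016,1, 0,0,0,0.029,0.0184,0.016,1, 0,0,0,0.029,0.0184,0.016,1, 0,0,0,0.029,0.0184,0.016,1, 0,0,0,0.029,0.0184,0.016,1, 0,0,0,0.029,0.0184,0.016,1, 0,0,0.003,0.029,0.0184,0.016,1, 0,0,0,0.029,0.0184,0.016,1]'
python3 - <<'E'
from h import *
g=np.load("g.npy")
c=capture("top");cv2.imwrite("pics/c.png",cv2.resize(c["image"][170:290,250:420,::-1],None,fx=4.7,fy=4.7,interpolation=2))
o=get_obs();print(o["tcp_rot"],wg(g,o["tool_pos"]));p=gw(g,[-26,-75,38])[0];print(tool_delta(p,o))
E
```

```text
time: 2.48
tool_pos: [478.6, -36.7, 108.9]
tcp_rot: [-3.141, 0.0, 1.435]
contact_force: [-0.1, -0.2, -0.3]
grip_width: 0.1
finger_force: 0.0
[-3.14052248e+00 -1.84364669e-03  1.43615861e+00] [-22.7052958  -70.24928678]
[-0.00611781 -0.00399634  0.08614877]
```

View pics/c.png

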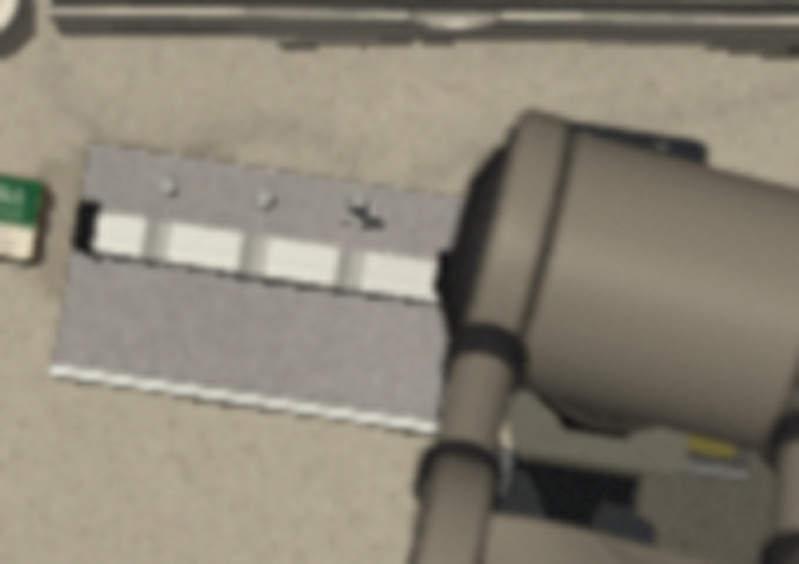

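The arm hides the stop in this view; pointer, studs and notches are unchanged. I'll descend between the pad and the stop.

```bash
python3 -m inch '[0,0,-0.003,-0.003,-0.002,0.02,1, 0,0,0,-0.003,-0.002,0.02,1, 0,0,0,0,0,0.02,1, 0,0,0,0,0,0.02,1, 0,0,0,0,0,0.0086,1, 0,0,0,0,0,0,1]'
python3 -m inch '[0,0,0,0.01,0,0,1, 0,0,0,0.01,0,0,1, 0,0,0,0.01,0,0,1, 0,0,0,0.006,0,0,1, 0,0,0,0.006,0,0,1, 0,0,0,0.006,0,0,1]'
python3 - <<'E'
from h import *
g=np.load("g.npy")
o=get_obs();print(o["tcp_rot"],wg(g,o["tool_pos"]),o["tool_pos"][2],wg([0,0,g[2]],o["contact_force"]))
E
```

```text
time: 3.03
tool_pos: [473.1, -42.2, 37.4]
tcp_rot: [-3.138, -0.0, 1.44]
contact_force: [-0.1, 0.7, 0.5]
grip_width: 0.8
finger_force: 0.0
time: 3.53
tool_pos: [479.4, -3.6, 39.2]
tcp_rot: [3.141, 0.0, 1.44]
contact_force: [-0.7, 0.1, -0.1]
grip_width: 0.7
finger_force: 0.0
[3.14082368e+00 1.06696357e-04 1.44044726e+00] [-27.36141369 -40.28915934] 39.203746190630824 [-0.71171206 -0.00437626]
```

```bash
python3 -m inch '[0,0,0,0.005,0,0,1, 0,0,0,0.005,0,0,1, 0,0,0,0.005,0,0,1, 0,0,0,0.005,0,0,1, 0,0,0,0.005,0,0,1, 0,0,0,0.005,0,0,1, 0,0,0,0.005,0,0,1, 0,0,0,0.005,0,0,1, 0,0,0,0.005,0,0,1, 0,0,0,0.005,0,0,1]'
cat > s.py <<'E'
from h import *
g=np.load("g.npy");o=get_obs()
print("gauge",wg(g,o["tool_pos"]).round(1),"z",o["tool_pos"][2].round(1),"F",wg([0,0,g[2]],o["contact_force"]).round(2))
E
python3 s.py; python3 -m inch '[0,0,0,0.004,0,0,1, 0,0,0,0.004,0,0,1]';python3 s.py
```

```text
time: 4.37
tool_pos: [484.6, 35.1, 39.1]
tcp_rot: [3.141, 0.001, 1.44]
contact_force: [-1.2, -5.4, 3.0]
grip_width: 0.5
finger_force: 2.5
gauge [-27.3  -1.3] z 39.1 F [-0.46 -5.51]
time: 4.53
tool_pos: [485.4, 41.6, 39.0]
tcp_rot: [3.141, 0.0, 1.44]
contact_force: [-1.1, -4.5, 2.6]
grip_width: 0.5
finger_force: 2.3
gauge [-27.2   5.3] z 39.0 F [-0.5  -4.62]
```

```bash
for i in 1 2; do python3 -m inch '[0,0,0,0.002,0,0,1, 0,0,0,0.002,0,0,1]'>/dev/null;python3 s.py;done; python3 -m inch '[0,0,0,0.001,0,0,1, 0,0,0,0.001,0,0,1]'>/dev/null;python3 s.py;python3 -m inch '[0,0,0,0.001,0,0,1, 0,0,0,0.001,0,0,1]'>/dev/null;python3 s.py
```

```text
gauge [-27.3   8.7] z 38.9 F [ 0.69 -3.47]
gauge [-27.3  11.9] z 38.9 F [ 1.44 -1.78]
gauge [-27.5  13.7] z 38.7 F [-0.71 -0.91]
gauge [-27.8  15.2] z 38.6 F [ 0.44 -0.5 ]
```

```bash
python3 -m inch '[0,0,0,0.001,0,0,1, 0,0,0,0.001,0,0,1, 0,0,0,0,0,0,1]'>/dev/null;python3 s.py;python3 - <<'E'
from h import *
c=capture("scene");cv2.imwrite("pics/d.png",cv2.resize(c["image"][200:310,260:390,::-1],None,fx=5,fy=5,interpolation=2))
g=np.load("g.npy")
for y in(25,30,35):print(y,((proj(c,gw(g,[[-53,y+4,52],[-26,y+4,52],[17,y,45]]))-[260,200])*5).round(0).tolist())
E
```

```text
gauge [-27.6  16.7] z 38.7 F [0.74 0.61]
25 [[399.0, 265.0], [353.0, 248.0], [284.0, 228.0]]
30 [[394.0, 270.0], [347.0, 253.0], [279.0, 233.0]]
35 [[389.0, 275.0], [342.0, 258.0], [274.0, 238.0]]
```

View pics/d.png

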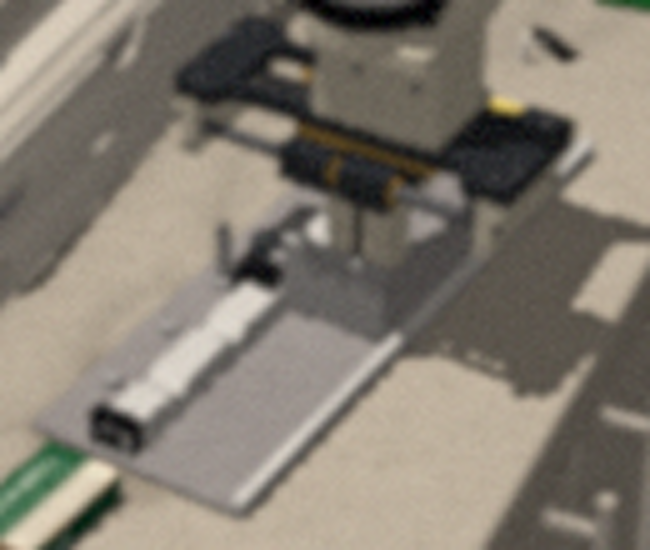

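The stop plate's top corner is near (388,280), matching the prediction for y≈35, and the push has fallen away. I'll back off, lift, and move behind the pad.

```bash
python3 -m inch '[0,0,0,-0.01,0,0,1, 0,0,0,-0.02,0,-0.03,1, 0,0,0,-0.02,0,-0.03,1, 0,0,0,-0.03,0,-0.03,1, 0,0,0,-0.04,0,0,1, 0,0,0,-0.04,0,0,1, 0,0,0,-0.04,0,0,1, 0,0,0,-0.04,0,0,1, 0,0,0,-0.04,0,0,1, 0,0,0,0,0,0,1]'>/dev/null;python3 s.py;python3 - <<'E'
from h import *
g=np.load("g.npy")
a=capture("top");c=capture("scene")
A=cv2.resize(a["image"][190:285,250:420,::-1],None,fx=3.2,fy=3.2,interpolation=2)
B=cv2.resize(c["image"][215:285,295:390,::-1],None,fx=544/95,fy=544/95,interpolation=2)[:296]
cv2.imwrite("pics/e.png",np.vstack([A,B[:290]]))
print(A.shape,B.shape)
for y in(27,35,40):print(y,((proj(a,gw(g,[[17,y-16,34],[17,y+16,34],[-53,y,52]]))-[250,190])*3.2).round(0).tolist())
E
```

```text
gauge [ -27.5 -212.8] z 111.1 F [-0.07 -0.81]
(304, 544, 3) (296, 544, 3)
27 [[270.0, 116.0], [227.0, 110.0], [234.0, 205.0]]
35 [[259.0, 114.0], [216.0, 108.0], [223.0, 203.0]]
40 [[252.0, 113.0], [209.0, 107.0], [216.0, 202.0]]
```

View pics/e.png

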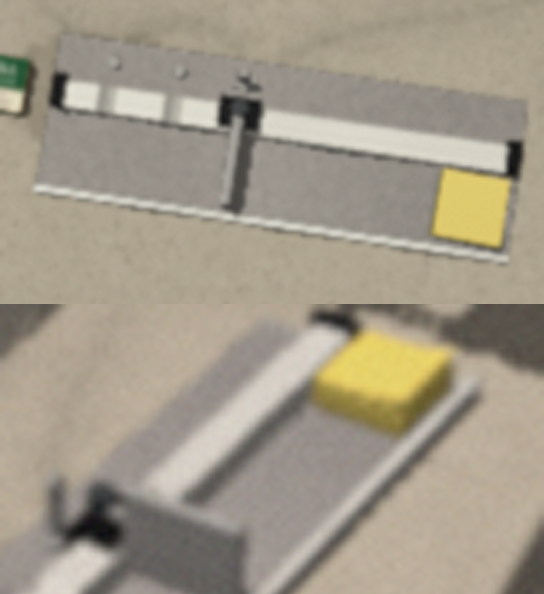

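The top crop shows the saddle at x=219-262 beside the tab, where 216-259 would mean y=35. That leaves it about 2 mm uncertain, so I'll check with a rectified profile.

```bash
python3 - <<'E'
from h import *
g=np.load("g.npy");c=capture("top");im1=c["image"];im0=cv2.imread("pics/top0.png")[:,:,::-1]
ys=np.arange(-200,190,.5)
def prof(im,x0,x1,z):
    r=0
    for x in np.linspace(x0,x1,9):
        q=proj(c,gw(g,np.c_[np.full(ys.size,x),ys,np.full(ys.size,z)])).astype(np.float32)
        r=r+cv2.remap(im.mean(2).astype(np.float32),q[:,0],q[:,1],1)/9 if False else r+cv2.remap(im.mean(2).astype(np.float32),q[None,:,0].copy(),q[None,:,1].copy(),cv2.INTER_CUBIC)[0]/9
    return r
def cross(p,lo,hi,t):
    s=(ys>lo)&(ys<hi);y=ys[s];b=p[s]<t;return [y[i+1] for i in range(len(b)-1) if b[i]!=b[i+1]]
for im in(im0,im1):
    p=prof(im,9,16,34);print("saddle",cross(p,-60,70,110))
    p=prof(im,10,18,22);print("rail ends/notches",cross(p,-185,185,190), p.max())
E
```

```text
saddle [np.float64(-39.0), np.float64(-24.0), np.float64(-22.0), np.float64(-8.0)]
rail ends/notches [np.float64(-163.0), np.float64(-42.5), np.float64(-5.5), np.float64(28.5), np.float64(43.0), np.float64(78.5), np.float64(93.0), np.float64(129.0), np.float64(143.0), np.float64(164.5)] 214.13033
saddle [np.float64(19.0), np.float64(33.0), np.float64(38.5), np.float64(50.0)]
rail ends/notches [np.float64(-163.5), np.float64(16.5), np.float64(52.5), np.float64(79.0), np.float64(92.5), np.float64(129.5), np.float64(142.5), np.float64(165.0)] 218.97125
```

The saddle's middle is at 34.5 and the measured notch is at about 35, so the stop is seated. Next I'll descend behind the pad.

```bash
python3 -m inch '[0,0,0,0,0.001,0.03,1, 0,0,0,0,0,0.03,1, 0,0,0,0,0,0.03,1, 0,0,0,0,0,0.015,1, 0,0,0,0,0,0.006,1, 0,0,0,0,0,0,1, 0,0,0,0,0,0,1]'; python3 s.py
python3 -m inch '[0,0,0,0.01,0,0,1, 0,0,0,0.01,0,0,1, 0,0,0,0.006,0,0,1, 0,0,0,0.004,0,0,1, 0,0,0,0.004,0,0,1]'>/dev/null; python3 s.py
```

```text
time: 7.07
tool_pos: [458.6, -168.8, 22.5]
tcp_rot: [3.141, 0.0, 1.441]
contact_force: [0.0, -0.2, 0.8]
grip_width: 0.4
finger_force: 0.0
gauge [ -26.6 -206.8] z 22.5 F [ 0.06 -0.19]
gauge [ -26.7 -179.7] z 22.4 F [ 0.24 -0.43]
```

```bash

python3 -m inch '[0,0,0,0.003,0,0,1, 0,0,0,0.004,0,0,1, 0,0,0,0.005,0,0,1, 0,0,0,0.005,0,0,1, 0,0,0,0.005,0,0,1, 0,0,0,0.005,0,0,1, 0,0,0,0.005,0,0,1, 0,0,0,0.005,0,0,1, 0,0,0,0.005,0,0,1, 0,0,0,0.005,0,0,1]'>/dev/null; python3 s.py
python3 -m inch '[0,0,0,0.005,0,0,1, 0,0,0,0.005,0,0,1, 0,0,0,0.005,0,0,1, 0,0,0,0.005,0,0,1, 0,0,0,0.005,0,0,1, 0,0,0,0.005,0,0,1, 0,0,0,0.005,0,0,1, 0,0,0,0.005,0,0,1, 0,0,0,0.005,0,0,1, 0,0,0,0.005,0,0,1]'>/dev/null; python3 s.py
python3 -m inch '[0,0,0,0.005,0,0,1, 0,0,0,0.005,0,0,1, 0,0,0,0.005,0,0,1, 0,0,0,0.005,0,0,1, 0,0,0,0.005,0,0,1, 0,0,0,0.005,0,0,1, 0,0,0,0.005,0,0,1, 0,0,0,0.005,0,0,1, 0,0,0,0.004,0,0,1, 0,0,0,0.003,0,0,1]'>/dev/null; python3 s.py
```

```text
gauge [ -26.9 -142.2] z 22.0 F [ 1.18 -0.01]
gauge [ -26.8 -102.3] z 22.0 F [-0.12 -0.87]
gauge [-26.8 -64.7] z 22.0 F [-0.39 -1.23]
```

```bash

python3 -m inch '[0,0,0,0.004,0,0,1, 0,0,0,0.004,0,0,1, 0,0,0,0.004,0,0,1, 0,0,0,0.004,0,0,1, 0,0,0,0.004,0,0,1, 0,0,0,0.003,0,0,1, 0,0,0,0.003,0,0,1, 0,0,0,0.002,0,0,1]'>/dev/null; python3 s.py
python3 -m inch '[0,0,0,0.002,0,0,1, 0,0,0,0.001,0,0,1, 0,0,0,0.001,0,0,1]'>/dev/null; python3 s.py
python3 - <<'E'
from h import *
c=capture("scene");cv2.imwrite("pics/f.png",cv2.resize(c["image"][210:300,300:400,::-1],None,fx=6,fy=6,interpolation=2))
E
```

```text
gauge [-26.8 -42.4] z 22.0 F [-0.4  -0.64]
gauge [-26.7 -39.4] z 22.0 F [ 0.71 -0.25]
```

View pics/f.png

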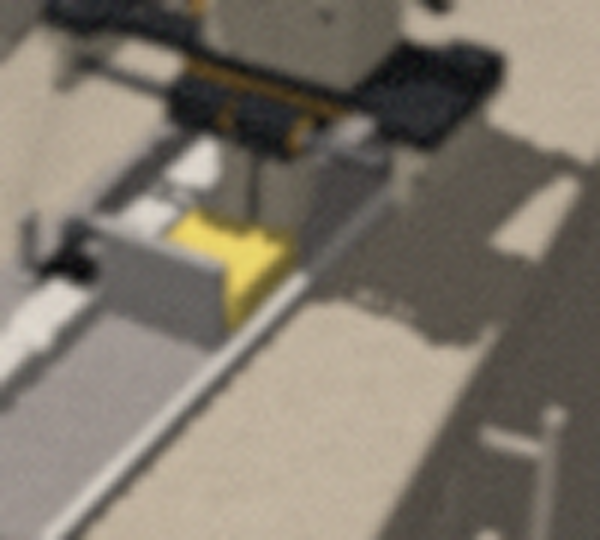

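The pad is just behind the plate, at about (235,255), with the gap hidden. I'll keep creeping forward and watch the force.

```bash
for i in 1 2 3 4; do
python3 -m inch '[0,0,0,0.001,0,0,1, 0,0,0,0.001,0,0,1]'>/dev/null; python3 s.py; done
```

```text
gauge [-26.7 -37.9] z 22.0 F [ 0.74 -0.37]
gauge [-26.7 -36.2] z 22.0 F [-0.47  0.16]
gauge [-26.7 -34.6] z 22.0 F [-0.79  0.33]
gauge [-26.7 -33. ] z 22.0 F [ 0.14 -0.22]
```

```bash
for i in 1 2; do
python3 -m inch '[0,0,0,0.001,0,0,1]'>/dev/null; python3 s.py; done
```

```text
gauge [-26.7 -32.2] z 22.0 F [-0.14 -0.44]
gauge [-26.7 -31.4] z 22.0 F [ 0.59 -0.68]
```

```bash
for i in 1 2; do
python3 -m inch '[0,0,0,0.001,0,0,1]'>/dev/null; python3 s.py; done; python3 -m inch '[0,0,0,0.0005,0,0,1,0,0,0,0,0,0,1]'>/dev/null; python3 s.py
```

```text
gauge [-26.7 -30.6] z 22.0 F [ 0.1  -0.11]
gauge [-26.7 -29.8] z 22.0 F [-0.27  0.7 ]
gauge [-26.8 -29.5] z 22.0 F [-0.23 -1.58]
```

```bash
python3 s.py; python3 -m inch '[0,0,0,0.0005,0,0,1,0,0,0,0,0,0,1]'>/dev/null; python3 s.py;  python3 -m inch '[0,0,0,0,0,0,1]'>/dev/null; python3 s.py
```

```text
gauge [-26.8 -29.5] z 22.0 F [-0.23 -1.58]
gauge [-26.8 -29.4] z 22.0 F [-1.56 -3.94]
gauge [-26.8 -29.3] z 22.0 F [-0.99 -4.25]
```

The force has reached 4 N with the tool stalled, so the pad is against the stop. I'll back off and look.

```bash
python3 -m inch '[0,0,0,-0.005,0,0,1, 0,0,0,-0.02,0,0,1, 0,0,0,-0.03,0,0,1, 0,0,0,-0.03,0,-0.03,1, 0,0,0,-0.04,0,-0.03,1, 0,0,0,-0.04,0,-0.03,1, 0,0,0,-0.04,0,-0.03,1, 0,0,0,-0.04,0,0,1, 0,0,0,0,0,0,1]'>/dev/null;python3 s.py;python3 - <<'E'
from h import *
a=capture("top");c=capture("scene");cv2.imwrite("pics/top9.png",a["image"][:,:,::-1])
A=cv2.resize(a["image"][200:280,290:390,::-1],None,fx=5.44,fy=5.44,interpolation=2)[40:340]
B=cv2.resize(c["image"][225:285,290:385,::-1],None,fx=544/95,fy=544/95,interpolation=2)[:290]
cv2.imwrite("pics/i.png",np.vstack([A,B]))
E
```

```text
gauge [ -25.4 -230.2] z 119.9 F [-0.16 -0.36]
```

View pics/i.png

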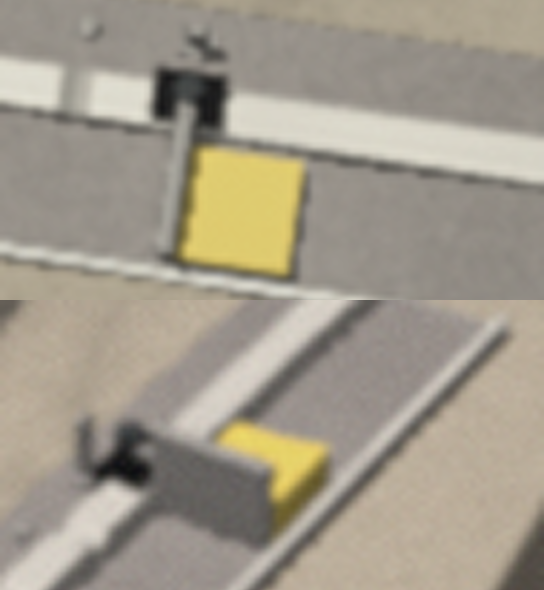

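The pad lies flat against the plate: its back edge (305,160)-(291,275) is parallel to the plate, and the stop is still beside the tab. Handing in.

```bash
python3 -c "
from plant import *
print(close_job())"
```

```text
the job is handed in; nothing more can be done
None
```

I pushed the stop into the notch beside the pointer tab (gauge y = +35 mm), then pushed the note pad flat and square against it, moved the arm clear and handed the job in; no verdict came back.

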